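Fetch the cup from behind the vases

ROBOT

A 6-joint arm with a two-finger parallel gripper is mounted at the origin on the work surface. World frame = base frame: x ahead of the robot, y to its left, z up, the work surface at z = 0. Lengths are in m, angles in rad, forces in N, time in s.
With the tool pointing down it reaches from about 0.275 to 0.75 m from the base axis. Payload 10.2 kg.
Tool frame: the origin (TCP) lies between the finger pads; the fingertips stand 14 mm ahead of it and the grasp point (between the pads) lies 5 mm behind it; z points along the fingers, y is the direction in which the jaws open and shut (so a half turn about z gives the same grasp; the last joint's range is limited). The gripper opens to 88 mm and grips with 3 to 60 N. Pads are 18 mm wide; open, the fingers measure 123 mm over their backs; the gripper's body (75 mm by 187 mm) begins 45 mm behind the grasp point.
Start: joints at [1.05, 0.313, 1.498, -0, 1.331, -0.223], TCP at [0.154, 0.502, 0.253] pointing down, gripper open.
Joint ranges: [-2.94, 2.94], [-0.97, 2.17], [0.19, 2.56], [-1.23, 4.37], [0.02, 3.11], [-2.88, 2.88]. Speed limits (rad/s): [2.39, 2.39, 3.01, 3.14, 3.14, 3.14].

INTERFACE

Orientations are given as a unit quaternion [x, y, z, w].
In Python, from bench import ctrl gives the robot as it stands. The module is installed in compiled form; this text tells all that it offers.
- The arm moves only by the shell command python3 -m jog 'ROWS'. ROWS is a JSON object of lists of equal length, an entry for each row: "delta_pos": the shift along the world's x, y, z scaled (see below), a list of three; "twist": the turn about the world's z scaled (see below); "hand": the closure, from 0 (fully open) to 1 (shut). A call has 1 to 12 rows; each row is the pose to reach, as a shift and turn from the pose commanded when the call began; what a row does not reach only later rows make up. The controller multiplies each number of a shift by 200 mm and each number of a turn by 2 rad. A row lasts 1/8 s, in which the tool goes at most 62.5 mm and 10.7 degrees, less where a joint would pass 70% of its speed; a pose out of reach is approached as far as the arm can. A call with a number of a shift or a turn outside -1 to 1 is refused whole. A call with a gripper value outside its range is refused whole. The fingers move at their own pace and stop on an object; the grip force is fixed at half the most. Time passes only in rows, so rows that repeat a pose let the fingers close. It gives the time, the measured TCP pose, the force and the opening at its end, in the units of the state.
- ctrl.get_state(): the state, without advancing time (a new reading comes with each control period).
- ctrl.capture(name): name is "scene" or "side" or "wrist"; returns the picture (420x560x3 uint8, red, green, blue); there is no depth.
- ctrl.camera_model(name): a dict with "vfov" (degrees; the focal length in pixels is half the picture's height over the tangent of half this angle, whatever the lens; pixels are square), "cx", "cy" (the principal point, pixels), "dist" ([k1, k2, p1, p2, k3] as OpenCV has them; the pictures are not rectified), "rvec" (rotation vector, rad) and "tvec" (3), from world to camera coordinates, as OpenCV has them. Camera axes: x right, y down, z forward; pixel columns grow to the right and rows downward; lengths in m; the calibration is good to about 2 mm. A picture is of the moment at which its call begins: read the wrist's pose just before it. camera_model takes no time and is no camera call; for the wrist camera it gives the pose at the moment of the call.
- ctrl.hand_in(): hands the job in, once; it reports no verdict.
The state is a dict: "clock": time; "joint_positions": joint angles; "joint_velocities": joint speeds; "tau": joint torques, N m; "ee_pos": TCP position; "tool_rot": TCP orientation; "force": force on the tool from outside, world axes, zero at the start; "moment": the same for the moment, N m; "gripper_width": opening from 0.0 (shut) to 1.0 (fully open).
Only numpy, scipy, OpenCV 4.12 (cv2) and the standard library are available. Lean on these libraries where they do the work, as an engineer would, in place of code of your own. Each camera call takes 0.05 s, during which the arm holds its last target. There are 200 camera calls.

TASK

The small cup on the round cork ware board is hemmed in by three bud vases and is wanted for painting. Stand all three vases upright on the empty grey kiln shelf, then fetch the cup and set it upright on the middle of the banding wheel, and only then put every vase back upright on the very spot of the ware board where it stood at the start. The ware is fragile: set each piece down gently, never drop it or knock it over, and leave the two glaze jars and the brush pot alone.

Things in the scene. Friction and masses are not known exactly. Their poses are not given: they have to be found in the camera images.
- vase_round_mid (a point): Loose unglazed off-white ceramic bud vase, about 0.3 kg, standing upright: pear-shaped round body, 60 mm across at its widest (38 mm up) narrowing to the neck. On top a straight round neck 28 mm in diameter and 45 mm long, reaching to the top of the vase; total height 125 mm. This point is on its vertical axis, half-way up (62.5 mm above its foot); z up.
- vase_straight_mid (a point): Loose unglazed off-white ceramic bud vase, about 0.3 kg, standing upright: straight round cylindrical body 58 mm in diameter with a flat shoulder 88 mm up. On top a straight round neck 28 mm in diameter and 44 mm long, reaching to the top of the vase; total height 132 mm. This point is on its vertical axis, half-way up (66 mm above its foot); z up.
- vase_square_mid (a point): Loose unglazed off-white ceramic bud vase, about 0.3 kg, standing upright: square body 46 x 46 mm with a flat shoulder 95 mm up (x and y along its sides). On top a straight round neck 28 mm in diameter and 45 mm long, reaching to the top of the vase; total height 140 mm. This point is on its vertical axis, half-way up (70 mm above its foot); z up.
- cup_mid (a point): Loose off-white ceramic cup, about 0.15 kg, open at the top, 55 mm high, 60 mm across the rim, walls 4 mm and almost upright (56 mm across at 12 mm up), foot 42 mm across. A grey loop handle sticks out along its +x axis to 53 mm from the cup's axis, between 12 and 49 mm up; grasp it across its y axis. It stands between the three vases, only 5 to 15 mm from each, handle away from them. This point is on its axis, half-way up (27.5 mm above its foot); z up.
- ware_board: Fixed round board of brown cork-coloured fibreboard, 250 mm in diameter, 16 mm thick, lying on the table; the vases and the cup stand on it at the start. Origin: centre of its underside, at table height. Its -x axis points to the middle vase's side, the cup stands about 30 mm from its centre along +x.
- kiln_shelf: Fixed round grey kiln shelf, 250 mm in diameter, 16 mm thick, lying empty on the table: the side area for the vases. Origin: centre of its underside, at table height.
- wheel: Fixed metal banding wheel (low turntable that does not turn here): aluminium disc 180 mm in diameter with dark concentric rings, top face 60 mm above the table. Origin: centre of its underside, at table height; z is its axis.
- jar_left: Bystander: loose glaze jar with white cap, 60 mm in diameter, 70 mm high. Origin: centre of its underside.
- jar_right: Bystander: loose glaze jar with black cap, 60 mm in diameter, 70 mm high. Origin: centre of its underside.
- brush_pot: Bystander: loose terracotta pot 66 mm in diameter, 80 mm high, with three brushes reaching to 140 mm. Origin: centre of its underside.
Mind the look-alikes: they are no part of the job. What is shaped like the part that bears vase_straight_mid but purple is not meant. Leave any blue look-alike of the part that bears vase_square_mid alone.

How it is judged:
By the outcome, as a careful person would: the job done as asked, in the order asked, and still so for the second after the job is handed in, with the robot touching nothing.
It also fails if it takes over 144 s, if anything falls off the work surface, if the arm or the gripper's body presses on something with over 40 N, if the wrist force passes 120 N, or if a joint passes its speed limit or range.

## Working session

There is one attempt and no reset: what is moved stays moved. The work goes in short steps, Python scripts to look and compute and a shell command to move; the robot and the scene stay as the last step left them, time stands still between calls to the robot, and variables do not carry over. Pictures are saved under pics/ and viewed, about 12 in all and at most 16, crops included, and the job is handed in when it is done.

```bash
mkdir -p pics
cat > h.py <<'E'
import numpy as np, cv2
from bench import ctrl
def cam(n):
    m=ctrl.camera_model(n); f=210/np.tan(np.radians(m["vfov"])/2)
    K=np.array([[f,0,m["cx"]],[0,f,m["cy"]],[0,0,1.]]); return K,np.array(m["dist"],float),np.array(m["rvec"],float),np.array(m["tvec"],float)
def ray(c,u,v):
    K,d,r,t=c; p=cv2.undistortPoints(np.array([[[u,v]]],float),K,d)[0,0]
    R=cv2.Rodrigues(r)[0]; return -R.T@t, R.T@np.array([p[0],p[1],1])
def at_z(c,u,v,z):
    o,d=ray(c,u,v); return o+d*(z-o[2])/d[2]
def proj(c,P):
    K,d,r,t=c; return cv2.projectPoints(np.array(P,float).reshape(-1,3),r,t,K,d)[0][:,0]
def tri(pairs):
    A=np.zeros((3,3));b=np.zeros(3)
    for c,u,v in pairs:
        o,d=ray(c,u,v); d/=np.linalg.norm(d); M=np.eye(3)-np.outer(d,d); A+=M;b+=M@o
    return np.linalg.solve(A,b)
def save(n,name,crop=None,s=1):
    im=ctrl.capture(n)
    cv2.imwrite(f"pics/raw_{name}.png",im[:,:,::-1])
    if crop: x0,y0,x1,y1=crop; im=im[y0:y1,x0:x1]
    im=cv2.resize(im,None,fx=s,fy=s,interpolation=cv2.INTER_CUBIC); cv2.imwrite(f"pics/{name}.png",im[:,:,::-1])
E
python3 - <<'E'
from h import *
print(ctrl.get_state()["ee_pos"],ctrl.get_state()["tool_rot"])
for n in("scene","side"):
    c=cam(n); print(n,ray(c,280,210)); save(n,n+"0",s=1.4)
E
```

```text
[0.15394073 0.50168163 0.25216655] [ 1.48362766e-01  9.88932797e-01 -5.97011236e-04 -2.36956035e-04]
scene (array([ 1.12120456, -0.04159891,  1.0302028 ]), array([-0.56234507,  0.02013514, -0.82670862]))
side (array([0.1173159 , 0.51098081, 0.85202294]), array([ 0.36795303, -0.50600141, -0.78025217]))
```

View pics/scene0.png

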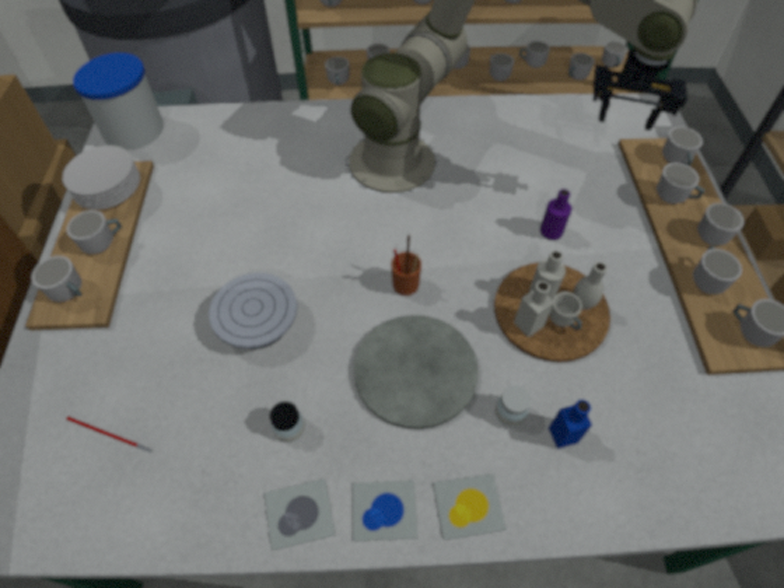

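View pics/side0.png

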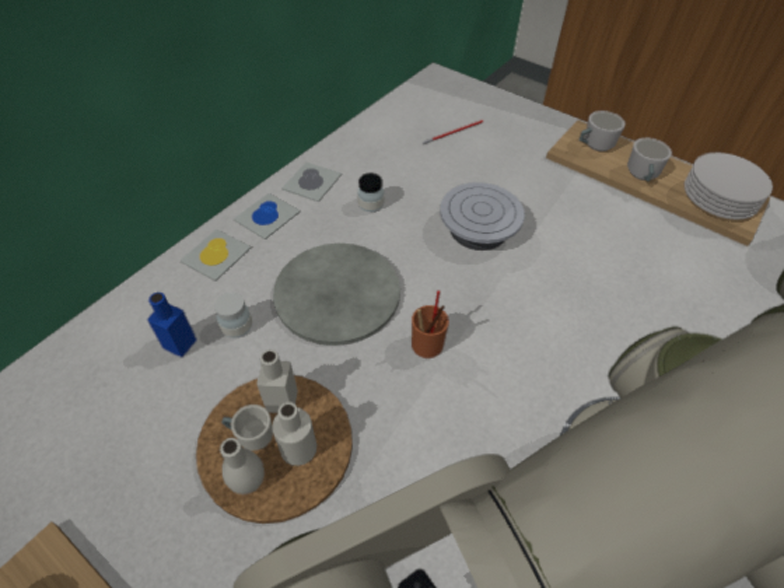

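Scene picture: the off-white vases stand on the cork board. Straight is at (550,272), square at (535,310), round at (592,288), and the cup at (567,310) between them. The purple straight-shaped vase at (556,215) and the blue square-shaped one at (572,425) stand off the board and are the look-alikes to leave alone. The kiln shelf is at (415,370) and the wheel at (253,308). The side view agrees: square (277,380), straight (294,435), round (242,470), cup (252,428).

I'll confirm this in enlarged crops.

Run:
```python
import cv2
a=cv2.imread("pics/raw_scene0.png")[170:265,345:445]; b=cv2.imread("pics/raw_side0.png")[240:375,135:260]
cv2.imwrite("pics/c1.png",cv2.resize(a,None,fx=6,fy=6,interpolation=cv2.INTER_CUBIC))
cv2.imwrite("pics/c2.png",cv2.resize(b,None,fx=4.4,fy=4.4,interpolation=cv2.INTER_CUBIC))
```

```text
(no output)
```

View pics/c1.png

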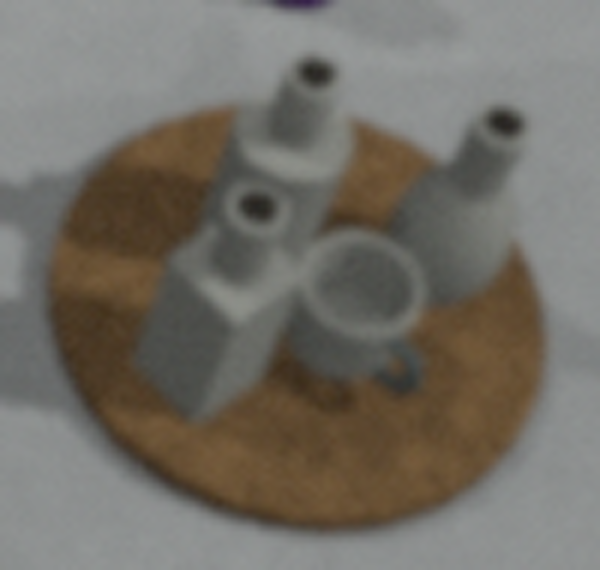

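View pics/c2.png

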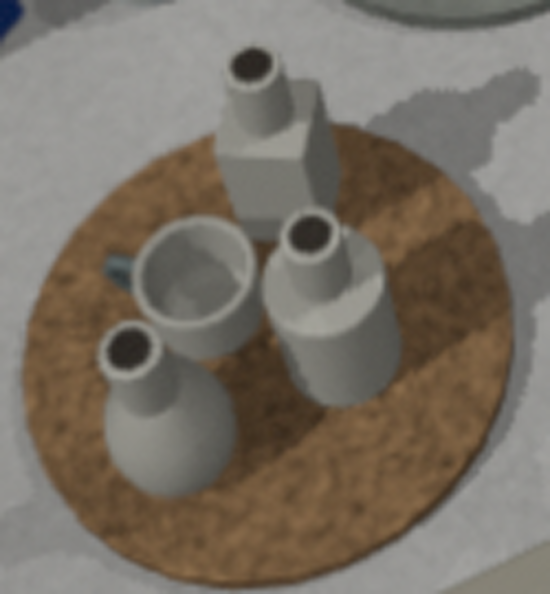

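The crops show off-white straight, square and round vases with open mouths around the cup; the handle points away, down and to the right in the scene view. Mouth pixels in the crops are straight (315,72)/(311,233), square (257,207)/(252,65) and round (505,123)/(132,349). The cup rim centre is at (363,285)/(196,275).

Run:
```python
from h import *
S,D=cam("scene"),cam("side")
a=lambda U,V:((U+.5)/6-.5+345,(V+.5)/6-.5+170)
b=lambda U,V:((U+.5)/4.4-.5+135,(V+.5)/4.4-.5+240)
g=lambda U,V:(U/1.4,V/1.4)
for n,p,q,z in [("straight",a(315,72),b(311,233),.148),("square",a(257,207),b(252,65),.156),("round",a(505,123),b(132,349),.141),("cup",a(363,285),b(196,275),.071),
 ("cup handle",a(405,365),b(117,270),.05),("kiln",g(415,370),g(338,293),.016),("wheel",g(253,307),g(482,209),.06),("pot",g(407,260),g(430,320),.08),("jarL",g(515,399),g(231,305),.07),("jarR",g(285,415),g(370,183),.07),("purple",g(563,197),g(0,0),.13),("blue",g(583,407),g(157,299),.14)]:
    print(n,z,"tri",tri([(S,*p),(D,*q)]).round(4),"S",at_z(S,*p,z)[:2].round(4),"D",at_z(D,*q,z)[:2].round(4))
# disc outlines by colour
for nm,img,lo,hi,c in [("scene",cv2.imread("pics/raw_scene0.png"),None,None,S),("side",cv2.imread("pics/raw_side0.png"),None,None,D)]:
    h=cv2.cvtColor(img,cv2.COLOR_BGR2HSV); m=((h[...,1]>80)&(h[...,0]<20)).astype(np.uint8)
    ctr=proj(c,[[.46,.22,.016]])[0]; n,l,st,ce=cv2.connectedComponentsWithStats(m)
    for k in range(1,n):
        if st[k,4]>800: print(nm,st[k],at_z(c,*ce[k],.016).round(3))
# square sides edges: shoulder/bottom directions in scene and side
print("sq dir scene", [at_z(S,*a(*p),.111)[:2].round(4).tolist() for p in[(180,258),(235,320),(300,268)]])
print("sq dir side", [at_z(D,*b(*p),.111)[:2].round(4).tolist() for p in[(218,152),(306,158),(320,85)]])
```

```text
straight 0.148 tri [0.4401 0.31   0.1479] S [0.4402 0.3098] D [0.4402 0.3102]
square 0.156 tri [0.5198 0.2657 0.1549] S [0.5205 0.265 ] D [0.5193 0.2663]
round 0.141 tri [0.4671 0.3959 0.1398] S [0.4682 0.3957] D [0.4662 0.3957]
cup 0.071 tri [0.5064 0.3385 0.0668] S [0.5093 0.3371] D [0.5042 0.3391]
cup handle 0.05 tri [0.545  0.3561 0.0538] S [0.542  0.3559] D [0.5479 0.357 ]
kiln 0.016 tri [ 0.6068  0.0217 -0.0016] S [0.6158 0.021 ] D [0.5965 0.0313]
wheel 0.06 tri [ 0.4794 -0.3044  0.0593] S [ 0.4805 -0.3036] D [ 0.4789 -0.3046]
pot 0.08 tri [0.3927 0.0174 0.0834] S [0.3895 0.0169] D [0.3943 0.0161]
jarL 0.07 tri [0.7064 0.1982 0.0613] S [0.7106 0.1969] D [0.6995 0.2009]
jarR 0.07 tri [ 0.7186 -0.2236  0.0609] S [ 0.7225 -0.2218] D [ 0.7117 -0.2151]
purple 0.13 tri [0.744  0.2252 0.6117] S [0.2685 0.3662] D [ 2.1485 -0.1483]
blue 0.14 tri [0.759  0.2944 0.1348] S [0.7613 0.293 ] D [0.754  0.2955]
scene [ 212    0   97   20 1523] [-0.718 -0.076  0.016]
scene [ 333    0   92   16 1305] [-0.708  0.501  0.016]
scene [ 307   34  124   34 2387] [-0.35   0.396  0.016]
scene [218  36  44  35 892] [-0.365 -0.158  0.016]
scene [   0   54   53  203 5293] [ 0.08  -0.948  0.016]
scene [ 443  100  117  167 5962] [0.39  0.691 0.016]
scene [  19  116   90  119 3213] [ 0.334 -0.697  0.016]
scene [ 526  146   34   71 1265] [0.322 0.889 0.016]
scene [ 354  189   81   69 2332] [0.52  0.308 0.016]
side [  388     0   172   143 16730] [ 0.339 -1.243  0.016]
side [ 391   87  158   88 3137] [ 0.237 -0.677  0.016]
side [294 208  27  48 837] [ 0.407 -0.005  0.016]
side [ 140  269  111  105 5650] [0.454 0.341 0.016]
side [   0  374   79   46 2138] [0.599 0.657 0.016]
sq dir scene [[0.5163, 0.2398], [0.5508, 0.2589], [0.5243, 0.2942]]
sq dir side [[0.5229, 0.2961], [0.4868, 0.2722], [0.5101, 0.2381]]
```

```bash
python3 -m jog '{"delta_pos":[[0.3,-0.2,0],[0.6,-0.4,0],[0.9,-0.6,0],[1,-0.67,0],[1,-0.67,0]],"twist":[0,0,0,0,0],"hand":[0.4,0.4,0.4,0.4,0.4]}'; python3 -m jog '{"delta_pos":[[0.2,-0.15,0],[0.43,-0.29,0],[0.43,-0.29,0],[0.43,-0.29,0],[0.43,-0.29,0]],"twist":[0,0,0,0,0],"hand":[0.4,0.4,0.4,0.4,0.4]}'
python3 - <<'E'
from h import *
c=cam("wrist"); print(proj(c,[[.440,.310,.148],[.5195,.2657,.156],[.4672,.3958,.141],[.5068,.338,.071]]).round(1)); np.savez("w1.npz",*[np.asarray(x) for x in c]); save("wrist","w1",s=1.4)
E
```

```text
clock: 0.72
ee_pos: [0.3562, 0.366, 0.2522]
tool_rot: [0.151, 0.989, -0.0, -0.0]
force: [0.7, 0.3, 0.3]
gripper_width: 0.6
clock: 1.35
ee_pos: [0.4389, 0.3109, 0.2528]
tool_rot: [0.147, 0.989, 0.0, -0.0]
force: [0.8, -0.8, -0.2]
gripper_width: 0.6
[[283.5 215.9]
 [261.1 317.3]
 [393.2 214.3]
 [326.2 242.4]]
```

View pics/w1.png

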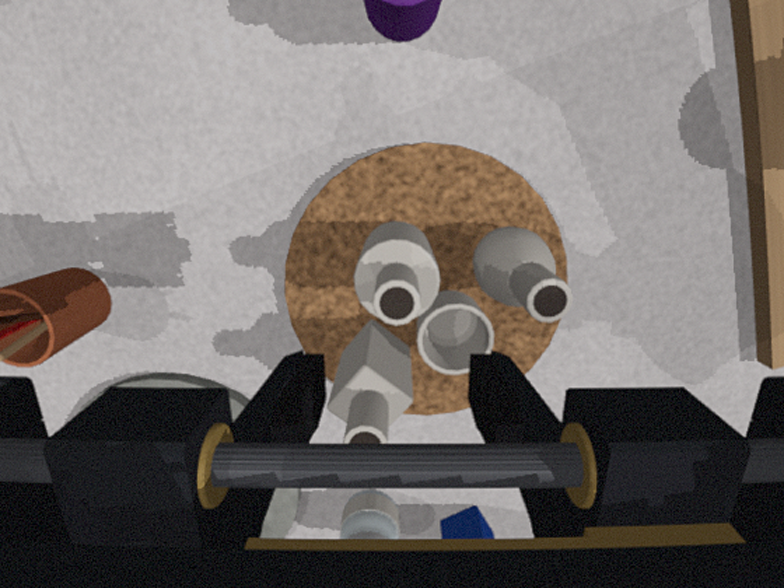

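The wrist view shows the mouths at straight (398,302), round (549,300) and cup (456,338). They fall within about 1 px of the predictions, so the positions hold. Next: pick the straight vase.

```bash
python3 -m jog '{"delta_pos":[[0,0,-0.15],[0,0,-0.3],[0,0,-0.45],[0,0,-0.55],[0,0,-0.63],[0,0,-0.63],[0,0,-0.63]],"twist":[0,0,0,0,0,0,0],"hand":[0.4,0.4,0.4,0.4,0.4,0.4,0.4]}'; python3 -m jog '{"delta_pos":[[0,0,0],[0,0,0],[0,0,0],[0,0,0],[0,0,0],[0,0,0]],"twist":[0,0,0,0,0,0],"hand":[0.5,0.6,0.65,0.75,0.8,0.8]}';python3 -m jog '{"delta_pos":[[0,0,0.03],[0,0,0.1],[0,0,0.1]],"twist":[0,0,0],"hand":[0.8,0.8,0.8]}'
```

```text
clock: 2.28
ee_pos: [0.4403, 0.3102, 0.1276]
tool_rot: [0.148, 0.989, 0.0, 0.001]
force: [-0.4, -0.4, -0.4]
gripper_width: 0.601
clock: 3.02
ee_pos: [0.4402, 0.31, 0.1268]
tool_rot: [0.148, 0.989, 0.0, 0.0]
force: [-0.0, 1.6, 1.4]
gripper_width: 0.31
clock: 3.4
ee_pos: [0.4406, 0.31, 0.148]
tool_rot: [0.148, 0.989, 0.001, 0.001]
force: [1.0, 0.3, -2.9]
gripper_width: 0.308
```

```bash
python3 -m jog '{"delta_pos":[[0,0,0.15],[0,0,0.3],[0,0,0.45],[0,0,0.6],[0,0,0.75],[0,0,0.75]],"twist":[0,0,0,0,0,0],"hand":[0.8,0.8,0.8,0.8,0.8,0.8]}'; python3 -m jog '{"delta_pos":[[0.05,-0.1,0],[0.1,-0.25,0],[0.16,-0.4,0],[0.22,-0.55,0],[0.28,-0.7,0],[0.34,-0.85,0],[0.4,-1,0]],"twist":[0,0,0,0,0,0,0],"hand":[0.8,0.8,0.8,0.8,0.8,0.8,0.8]}';python3 -m jog '{"delta_pos":[[0.05,-0.15,0],[0.1,-0.28,0],[0.15,-0.4,0],[0.15,-0.45,0],[0.15,-0.45,0],[0.15,-0.45,0]],"twist":[0,0,0,0,0,0],"hand":[0.8,0.8,0.8,0.8,0.8,0.8]}'
python3 -m jog '{"delta_pos":[[0,0,-0.1],[0,0,-0.25],[0,0,-0.4],[0,0,-0.55],[0,0,-0.68],[0,0,-0.76],[0,0,-0.79],[0,0,-0.8],[0,0,-0.8]],"twist":[0,0,0,0,0,0,0,0,0],"hand":[0.8,0.8,0.8,0.8,0.8,0.8,0.8,0.8,0.8]}'
python3 - <<'E'
from h import *
save("scene","s2",(200,150,400,320),4)
E
```

```text
clock: 4.15
ee_pos: [0.4405, 0.3101, 0.2982]
tool_rot: [0.148, 0.989, 0.001, 0.002]
force: [0.3, 0.8, -3.2]
gripper_width: 0.308
clock: 5.03
ee_pos: [0.5199, 0.1088, 0.2948]
tool_rot: [0.148, 0.989, -0.0, -0.001]
force: [-0.2, 0.1, -3.6]
gripper_width: 0.306
clock: 5.78
ee_pos: [0.5497, 0.0207, 0.2965]
tool_rot: [0.148, 0.989, 0.0, -0.0]
force: [-0.2, 1.1, -3.2]
gripper_width: 0.308
clock: 6.9
ee_pos: [0.5504, 0.0199, 0.1374]
tool_rot: [0.148, 0.989, -0.0, 0.001]
force: [0.4, 0.2, -3.3]
gripper_width: 0.309
```

View pics/s2.png

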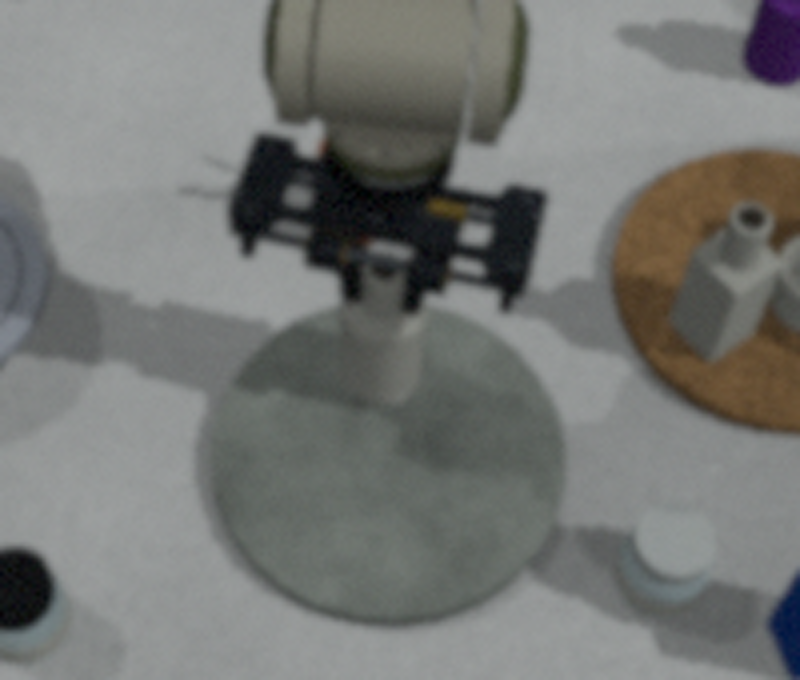

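The straight vase hangs upright about 10 mm above the back half of the shelf, its foot at crop (385,390) and the shelf's back edge at y≈305. Lower it and release.

```bash
python3 -m jog '{"delta_pos":[[0,0,-0.015],[0,0,-0.03],[0,0,-0.04],[0,0,-0.047],[0,0,-0.05],[0,0,-0.05]],"twist":[0,0,0,0,0,0],"hand":[0.8,0.8,0.8,0.8,0.8,0.8]}'; python3 -m jog '{"delta_pos":[[0,0,0],[0,0,0],[0,0,0],[0,0,0]],"twist":[0,0,0,0],"hand":[0.6,0.5,0.4,0.4]}'
python3 -m jog '{"delta_pos":[[0,0,0.05],[0,0,0.15],[0,0,0.35],[0,0,0.55],[0,0,0.65],[0,0,0.65],[0,0,0.65]],"twist":[0,0,0,0,0,0,0],"hand":[0.4,0.4,0.4,0.4,0.4,0.4,0.4]}'
python3 - <<'E'
from h import *
S,D=cam("scene"),cam("side")
c=cam("wrist"); print("straight mouth pred",proj(c,[[.550,.020,.148]]).round(1))
t=np.linspace(0,2*np.pi,90)
im=ctrl.capture("wrist")[:,:,::-1].copy(); b=ctrl.capture("scene")[:,:,::-1].copy()
for q,cc in((im,c),(b,S)):
  for p in proj(cc,np.c_[.606+.125*np.cos(t),.024+.125*np.sin(t),0*t+.016]): cv2.circle(q,tuple(int(round(x)) for x in p),0,(0,0,255),-1)
b=cv2.resize(b[180:320,220:400],None,fx=3,fy=3); im=cv2.resize(im,(560,420))
o=np.zeros((420,540+250,3),np.uint8); o[:, :540]=b; 
cv2.imwrite("pics/k.png",b); cv2.imwrite("pics/k2.png",im)
o=np.hstack([cv2.resize(b,(400,311)),cv2.resize(im,(400,300))[0:300].copy() if 0 else cv2.resize(im,(400,311))]); cv2.imwrite("pics/k3.png",o)
E
```

```text
clock: 7.7
ee_pos: [0.5501, 0.0199, 0.1269]
tool_rot: [0.148, 0.989, 0.0, 0.0]
force: [0.4, -0.3, -2.6]
gripper_width: 0.308
clock: 8.2
ee_pos: [0.5501, 0.0199, 0.1268]
tool_rot: [0.148, 0.989, -0.0, 0.0]
force: [0.1, 0.5, -0.7]
gripper_width: 0.599
clock: 9.07
ee_pos: [0.5497, 0.0199, 0.2559]
tool_rot: [0.148, 0.989, 0.0, -0.001]
force: [-0.4, -0.9, -0.3]
gripper_width: 0.601
straight mouth pred [[284.4 213.6]]
```

View pics/k3.png

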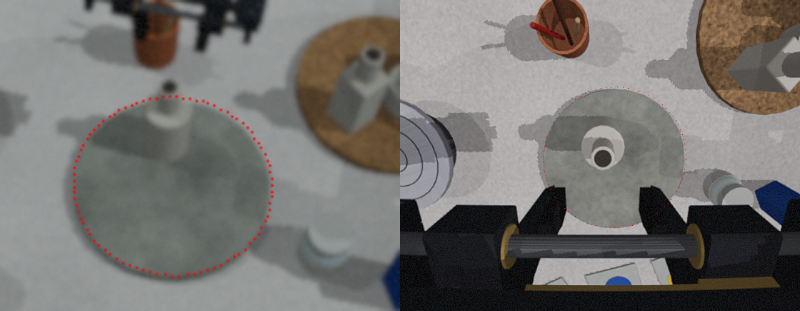

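The projected shelf rim (centre 0.606, 0.024) fits both views. The straight vase stands upright with its mouth where predicted. Next: the square vase.

```bash
python3 -m jog '{"delta_pos":[[-0.03,0.2,0],[-0.08,0.5,0],[-0.12,0.8,0],[-0.15,1,0],[-0.15,1,0]],"twist":[0,0,0,0,0],"hand":[0.4,0.4,0.4,0.4,0.4]}'; python3 -m jog '{"delta_pos":[[0,0.15,0],[0,0.23,0],[0,0.23,0],[0,0.23,0]],"twist":[0,0,0,0],"hand":[0.4,0.4,0.4,0.4]}'
python3 -m jog '{"delta_pos":[[0,0,-0.15],[0,0,-0.3],[0,0,-0.45],[0,0,-0.55],[0,0,-0.62],[0,0,-0.62],[0,0,-0.62]],"twist":[0,0,0,0,0,0,0],"hand":[0.4,0.4,0.4,0.4,0.4,0.4,0.4]}'; python3 -m jog '{"delta_pos":[[0,0,0],[0,0,0],[0,0,0],[0,0,0],[0,0,0],[0,0,0]],"twist":[0,0,0,0,0,0],"hand":[0.5,0.6,0.65,0.75,0.8,0.8]}';python3 -m jog '{"delta_pos":[[0,0,0.03],[0,0,0.1],[0,0,0.25],[0,0,0.4],[0,0,0.55],[0,0,0.7],[0,0,0.85],[0,0,0.85]],"twist":[0,0,0,0,0,0,0,0],"hand":[0.8,0.8,0.8,0.8,0.8,0.8,0.8,0.8]}'
```

```text
clock: 9.8
ee_pos: [0.5192, 0.222, 0.2558]
tool_rot: [0.147, 0.989, -0.0, -0.001]
force: [0.1, -0.3, -0.4]
gripper_width: 0.599
clock: 10.3
ee_pos: [0.5202, 0.265, 0.2566]
tool_rot: [0.149, 0.989, -0.0, -0.0]
force: [-0.3, 0.3, 0.5]
gripper_width: 0.596
clock: 11.18
ee_pos: [0.5205, 0.2658, 0.1336]
tool_rot: [0.148, 0.989, 0.0, 0.001]
force: [0.0, -0.8, -0.2]
gripper_width: 0.599
clock: 11.92
ee_pos: [0.5201, 0.2659, 0.1328]
tool_rot: [0.148, 0.989, -0.0, 0.0]
force: [0.2, -0.3, 1.2]
gripper_width: 0.312
clock: 12.92
ee_pos: [0.5205, 0.2661, 0.3052]
tool_rot: [0.148, 0.989, 0.001, 0.002]
force: [-0.6, -0.4, -3.1]
gripper_width: 0.311
```

```bash
python3 -m jog '{"delta_pos":[[0.05,-0.1,0],[0.1,-0.25,0],[0.16,-0.4,0],[0.22,-0.55,0],[0.28,-0.7,0],[0.34,-0.85,0],[0.4,-1,0]],"twist":[0,0,0,0,0,0,0],"hand":[0.8,0.8,0.8,0.8,0.8,0.8,0.8]}';python3 -m jog '{"delta_pos":[[0.05,-0.15,0],[0.1,-0.28,0],[0.15,-0.4,0],[0.2,-0.53,0],[0.2,-0.53,0],[0.2,-0.53,0]],"twist":[0,0,0,0,0,0],"hand":[0.8,0.8,0.8,0.8,0.8,0.8]}'
python3 -m jog '{"delta_pos":[[0,0,-0.1],[0,0,-0.25],[0,0,-0.4],[0,0,-0.55],[0,0,-0.68],[0,0,-0.76],[0,0,-0.8],[0,0,-0.82],[0,0,-0.835],[0,0,-0.845],[0,0,-0.85],[0,0,-0.85]],"twist":[0,0,0,0,0,0,0,0,0,0,0,0],"hand":[0.8,0.8,0.8,0.8,0.8,0.8,0.8,0.8,0.8,0.8,0.8,0.8]}'
```

```text
clock: 13.8
ee_pos: [0.6, 0.0649, 0.3012]
tool_rot: [0.148, 0.989, -0.0, -0.001]
force: [0.2, 0.2, -3.3]
gripper_width: 0.308
clock: 14.55
ee_pos: [0.6397, -0.0395, 0.3019]
tool_rot: [0.148, 0.989, 0.0, -0.001]
force: [0.5, 0.6, -3.2]
gripper_width: 0.305
clock: 16.05
ee_pos: [0.6401, -0.0401, 0.1329]
tool_rot: [0.148, 0.989, -0.0, 0.0]
force: [-0.3, 0.6, -2.8]
gripper_width: 0.31
```

```bash
python3 -m jog '{"delta_pos":[[0,0,-0.003],[0,0,-0.003],[0,0,-0.003],[0,0,-0.003]],"twist":[0,0,0,0],"hand":[0.6,0.5,0.4,0.4]}'
python3 -m jog '{"delta_pos":[[0,0,0.05],[0,0,0.15],[0,0,0.35],[0,0,0.55],[0,0,0.653],[0,0,0.653],[0,0,0.653]],"twist":[0,0,0,0,0,0,0],"hand":[0.4,0.4,0.4,0.4,0.4,0.4,0.4]}'
python3 -m jog '{"delta_pos":[[-0.08,0.2,0],[-0.2,0.5,0],[-0.32,0.8,0],[-0.4,1,0],[-0.4,1,0]],"twist":[0,0,0,0,0],"hand":[0.4,0.4,0.4,0.4,0.4]}';python3 -m jog '{"delta_pos":[[-0.12,0.3,0],[-0.24,0.6,0],[-0.36,0.9,0],[-0.4,1,0],[-0.4,1,0]],"twist":[0,0,0,0,0],"hand":[0.4,0.4,0.4,0.4,0.4]}'
python3 -m jog '{"delta_pos":[[-0.065,0.18,0],[-0.065,0.18,0],[-0.065,0.18,0],[-0.065,0.18,-0.15],[-0.065,0.18,-0.35],[-0.065,0.18,-0.5],[-0.065,0.18,-0.6],[-0.065,0.18,-0.68],[-0.065,0.18,-0.715],[-0.065,0.18,-0.715],[-0.065,0.18,-0.715]],"twist":[0,0,0,0,0,0,0,0,0,0,0],"hand":[0.4,0.4,0.4,0.4,0.4,0.4,0.4,0.4,0.4,0.4,0.4]}'; python3 -m jog '{"delta_pos":[[0,0,0],[0,0,0],[0,0,0],[0,0,0],[0,0,0],[0,0,0]],"twist":[0,0,0,0,0,0],"hand":[0.5,0.6,0.65,0.75,0.8,0.8]}';python3 -m jog '{"delta_pos":[[0,0,0.03],[0,0,0.1],[0,0,0.25],[0,0,0.4],[0,0,0.55],[0,0,0.7],[0,0,0.85],[0,0,0.85]],"twist":[0,0,0,0,0,0,0,0],"hand":[0.8,0.8,0.8,0.8,0.8,0.8,0.8,0.8]}'
```

```text
clock: 16.55
ee_pos: [0.6401, -0.0401, 0.1322]
tool_rot: [0.148, 0.989, -0.0, 0.0]
force: [-0.0, 0.2, 0.4]
gripper_width: 0.598
clock: 17.42
ee_pos: [0.6398, -0.0401, 0.2617]
tool_rot: [0.148, 0.989, 0.0, -0.001]
force: [0.2, 0.4, -0.4]
gripper_width: 0.599
clock: 18.05
ee_pos: [0.5587, 0.1624, 0.2619]
tool_rot: [0.146, 0.989, -0.0, -0.001]
force: [-0.0, -0.3, 0.1]
gripper_width: 0.601
clock: 18.68
ee_pos: [0.4798, 0.3604, 0.2616]
tool_rot: [0.147, 0.989, -0.001, -0.001]
force: [0.8, -1.1, 0.2]
gripper_width: 0.598
clock: 20.05
ee_pos: [0.4674, 0.396, 0.1205]
tool_rot: [0.148, 0.989, 0.0, 0.001]
force: [-0.0, 0.6, 1.3]
gripper_width: 0.603
clock: 20.8
ee_pos: [0.4671, 0.3959, 0.1198]
tool_rot: [0.148, 0.989, 0.0, 0.0]
force: [0.1, -0.0, 0.6]
gripper_width: 0.308
clock: 21.8
ee_pos: [0.4675, 0.3961, 0.2923]
tool_rot: [0.148, 0.989, 0.001, 0.002]
force: [0.9, 0.9, -3.7]
gripper_width: 0.309
```

```bash
python3 -m jog '{"delta_pos":[[0.05,-0.1,0],[0.13,-0.25,0],[0.21,-0.4,0],[0.3,-0.55,0],[0.38,-0.7,0],[0.46,-0.85,0],[0.55,-1,0]],"twist":[0,0,0,0,0,0,0],"hand":[0.8,0.8,0.8,0.8,0.8,0.8,0.8]}';python3 -m jog '{"delta_pos":[[0.08,-0.15,0],[0.16,-0.28,0],[0.23,-0.4,0],[0.315,-0.555,0],[0.315,-0.555,0],[0.315,-0.555,0]],"twist":[0,0,0,0,0,0],"hand":[0.8,0.8,0.8,0.8,0.8,0.8]}'
python3 -m jog '{"delta_pos":[[0,0,-0.1],[0,0,-0.25],[0,0,-0.4],[0,0,-0.55],[0,0,-0.68],[0,0,-0.76],[0,0,-0.8],[0,0,-0.82],[0,0,-0.835],[0,0,-0.845],[0,0,-0.85],[0,0,-0.85]],"twist":[0,0,0,0,0,0,0,0,0,0,0,0],"hand":[0.8,0.8,0.8,0.8,0.8,0.8,0.8,0.8,0.8,0.8,0.8,0.8]}'
python3 -m jog '{"delta_pos":[[0,0,-0.003],[0,0,-0.003],[0,0,-0.003],[0,0,-0.003]],"twist":[0,0,0,0],"hand":[0.6,0.5,0.4,0.4]}'
python3 -m jog '{"delta_pos":[[0,0,0.05],[0,0,0.15],[0,0,0.35],[0,0,0.55],[0,0,0.703],[0,0,0.703],[0,0,0.703]],"twist":[0,0,0,0,0,0,0],"hand":[0.4,0.4,0.4,0.4,0.4,0.4,0.4]}'
python3 -m jog '{"delta_pos":[[-0.08,0.2,0],[-0.2,0.5,0],[-0.32,0.8,0],[-0.4,1,0],[-0.4,1,0],[-0.4,1,0]],"twist":[0,0,0,0,0,0],"hand":[0.2,0,0,0,0,0]}'
python3 - <<'E'
from h import *
save("side","s3",(70,120,320,400),2.1); save("scene","s3b",(230,160,450,310),3.5)
c=cam("wrist");print(proj(c,[[.507,.338,.071],[.545,.356,.05]]).round(1)); np.savez("w3.npz",*[np.asarray(x) for x in c]);save("wrist","w3",s=1.4)
a=cv2.imread("pics/s3.png");b=cv2.imread("pics/s3b.png");
f=lambda im,w:cv2.resize(im,(w,560))
cv2.imwrite("pics/m3.png",np.hstack([cv2.resize(a,(330,370)),cv2.resize(b,(470,320)) if 0 else cv2.copyMakeBorder(cv2.resize(b,(470,320)),0,50,0,0,0)]))
E
```

```text
clock: 22.68
ee_pos: [0.5773, 0.1935, 0.2882]
tool_rot: [0.149, 0.989, -0.001, -0.001]
force: [0.3, 0.3, -2.4]
gripper_width: 0.3
clock: 23.42
ee_pos: [0.6396, 0.0845, 0.2887]
tool_rot: [0.149, 0.989, -0.0, -0.001]
force: [-0.7, 0.4, -2.9]
gripper_width: 0.309
clock: 24.92
ee_pos: [0.6401, 0.0849, 0.1198]
tool_rot: [0.148, 0.989, 0.0, 0.0]
force: [1.1, 0.4, -3.0]
gripper_width: 0.308
clock: 25.42
ee_pos: [0.6401, 0.0849, 0.1193]
tool_rot: [0.148, 0.989, 0.0, 0.0]
force: [0.6, -0.7, 0.5]
gripper_width: 0.601
clock: 26.3
ee_pos: [0.6397, 0.0849, 0.2586]
tool_rot: [0.148, 0.989, -0.0, -0.001]
force: [0.3, 0.1, -0.5]
gripper_width: 0.6
clock: 27.05
ee_pos: [0.5601, 0.2842, 0.2587]
tool_rot: [0.148, 0.989, -0.001, -0.001]
force: [0.2, -1.0, 0.4]
gripper_width: 0.996
[[320.8 123.4]
 [343.9 152.5]]
```

View pics/m3.png

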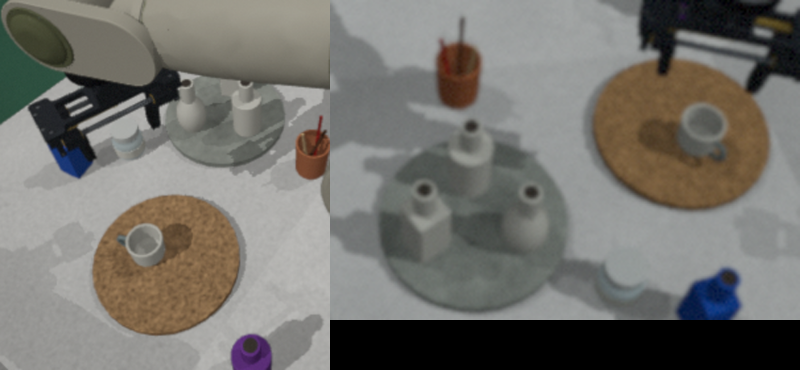

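View pics/w3.png

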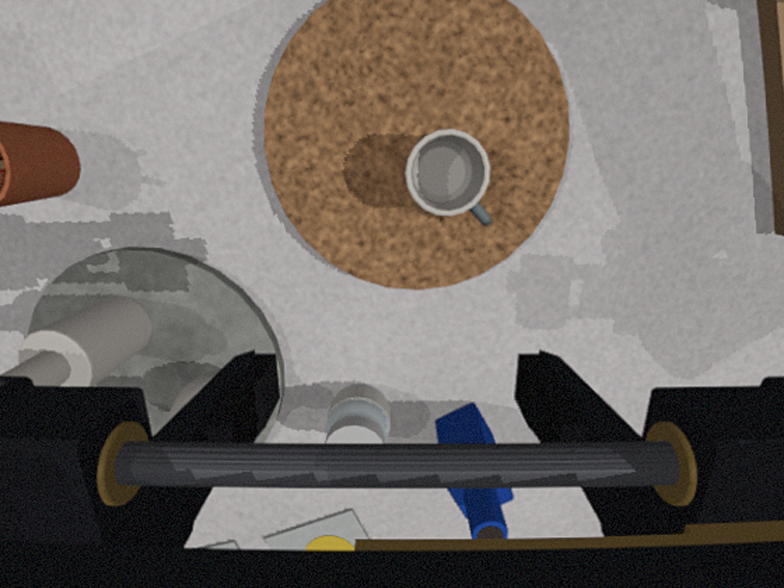

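All three vases stand upright on the shelf and the cup is free. Its rim centre is at (448,172) in the wrist view, within 1 px of the prediction, and the handle end is at (486,219).

Run:
```python
from h import *
d=np.load("w3.npz"); c=[d[k] for k in d.files]
p=at_z(c,448/1.4,172.5/1.4,.071); 
print(p)
for z in(.04,.05,.065):
    q=at_z(c,485/1.4,217/1.4,z); v=q-p; print(z,q,np.degrees(np.arctan2(v[1],v[0])),np.hypot(*v[:2]))
```

```text
[0.50661878 0.33732545 0.071     ]
0.04 [0.55020957 0.35948399 0.04      ] 26.945639635039676 0.048899466883791376
0.05 [0.54840054 0.35795367 0.05      ] 26.27618275191732 0.04659655646505614
0.065 [0.545687   0.35565819 0.065     ] 25.138297636887668 0.04315570795200449
```

```bash
python3 -m jog '{"delta_pos":[[-0.1,0.1,0],[-0.2,0.2,0],[-0.27,0.26,0],[-0.27,0.26,0],[-0.27,0.26,-0.15],[-0.27,0.26,-0.3],[-0.27,0.26,-0.3]],"twist":[0.08,0.16,0.24,0.32,0.375,0.375,0.375],"hand":[0,0,0,0,0,0,0]}'
python3 -m jog '{"delta_pos":[[0,0,-0.15],[0,0,-0.35],[0,0,-0.5],[0,0,-0.62],[0,0,-0.7],[0,0,-0.75],[0,0,-0.77],[0,0,-0.77],[0,0,-0.77]],"twist":[0,0,0,0,0,0,0,0,0],"hand":[0,0,0,0,0,0,0,0,0]}'
python3 -m jog '{"delta_pos":[[0,0,0],[0,0,0],[0,0,0],[0,0,0],[0,0,0],[0,0,0]],"twist":[0,0,0,0,0,0],"hand":[0.1,0.2,0.3,0.4,0.5,0.5]}'
python3 -m jog '{"delta_pos":[[0,0,0.02],[0,0,0.05],[0,0,0.1],[0,0,0.1],[0,0,0.1]],"twist":[0,0,0,0,0],"hand":[0.5,0.5,0.5,0.5,0.5]}'
```

```text
clock: 28.08
ee_pos: [0.5058, 0.3358, 0.1979]
tool_rot: [-0.223, 0.975, -0.0, -0.002]
force: [-0.2, -0.1, 0.4]
gripper_width: 1.002
clock: 29.2
ee_pos: [0.5063, 0.337, 0.0464]
tool_rot: [-0.224, 0.975, 0.0, 0.0]
force: [1.4, 0.7, -0.2]
gripper_width: 0.997
clock: 29.95
ee_pos: [0.5061, 0.3369, 0.0458]
tool_rot: [-0.224, 0.975, -0.0, 0.0]
force: [-0.3, -0.6, -0.7]
gripper_width: 0.663
clock: 30.58
ee_pos: [0.506, 0.3369, 0.0657]
tool_rot: [-0.224, 0.975, -0.0, -0.0]
force: [0.0, -0.6, -1.2]
gripper_width: 0.656
```

```bash
python3 -m jog '{"delta_pos":[[0,0,0.15],[0,0,0.3],[0,0,0.45],[0,0,0.6],[0,0,0.75],[0,0,0.9],[0,0,0.9]],"twist":[0,0,0,0,0,0,0],"hand":[0.5,0.5,0.5,0.5,0.5,0.5,0.5]}'
python3 -m jog '{"delta_pos":[[0,-0.1,0],[-0.01,-0.25,0],[-0.01,-0.4,0],[-0.02,-0.55,0],[-0.02,-0.7,0],[-0.03,-0.85,0],[-0.03,-1,0]],"twist":[0,0,0,0,0,0,0],"hand":[0.5,0.5,0.5,0.5,0.5,0.5,0.5]}'
python3 -m jog '{"delta_pos":[[0,-0.15,0],[-0.01,-0.3,0],[-0.01,-0.45,0],[-0.02,-0.6,0],[-0.02,-0.75,0],[-0.03,-0.9,0],[-0.03,-1,0]],"twist":[0,0,0,0,0,0,0],"hand":[0.5,0.5,0.5,0.5,0.5,0.5,0.5]}'
python3 -m jog '{"delta_pos":[[0,-0.15,0],[-0.01,-0.3,0],[-0.01,-0.45,0],[-0.02,-0.6,0],[-0.04,-0.75,0],[-0.05,-0.9,0],[-0.06,-1,0],[-0.07,-1,0],[-0.07,-1,0]],"twist":[0,0,0,0,0,0,0,0,0],"hand":[0.5,0.5,0.5,0.5,0.5,0.5,0.5,0.5,0.5]}'
python3 -m jog '{"delta_pos":[[0,-0.1,0],[0,-0.205,0],[0,-0.205,-0.1],[0,-0.205,-0.25],[0,-0.205,-0.4],[0,-0.205,-0.55],[0,-0.205,-0.65],[0,-0.205,-0.7],[0,-0.205,-0.73],[0,-0.205,-0.73]],"twist":[0,0,0,0,0,0,0,0,0,0],"hand":[0.5,0.5,0.5,0.5,0.5,0.5,0.5,0.5,0.5,0.5]}'
python3 - <<'E'
from h import *
S,D=cam("scene"),cam("side"); t=np.linspace(0,2*np.pi,90); o=[]
for n,c,(x,y) in(("scene",S,(120,170)),("side",D,(280,90))):
  im=ctrl.capture(n)[:,:,::-1].copy()
  q=cv2.resize(im[y:y+100,x:x+130],None,fx=3,fy=3,interpolation=cv2.INTER_CUBIC)
  for p in proj(c,np.c_[.4797+.09*np.cos(t),-.3041+.09*np.sin(t),0*t+.06]): cv2.circle(q,tuple(int(round(v)) for v in ((p-[x,y]+.5)*3-.5)),1,(0,0,255),-1)
  o.append(q)
cv2.imwrite("pics/wh.png",np.hstack(o))
E
```

```text
clock: 31.45
ee_pos: [0.5066, 0.3371, 0.2472]
tool_rot: [-0.224, 0.975, 0.0, 0.002]
force: [0.3, 0.8, -1.9]
gripper_width: 0.659
clock: 32.33
ee_pos: [0.4993, 0.1359, 0.2439]
tool_rot: [-0.224, 0.975, 0.0, -0.001]
force: [0.2, -0.2, -1.8]
gripper_width: 0.654
clock: 33.2
ee_pos: [0.4934, -0.0641, 0.2439]
tool_rot: [-0.224, 0.975, 0.001, -0.001]
force: [0.1, -0.4, -1.1]
gripper_width: 0.656
clock: 34.33
ee_pos: [0.48, -0.2622, 0.2454]
tool_rot: [-0.224, 0.974, 0.0, -0.0]
force: [-0.1, -0.2, -1.8]
gripper_width: 0.657
clock: 35.58
ee_pos: [0.4801, -0.3044, 0.0999]
tool_rot: [-0.224, 0.975, -0.0, 0.0]
force: [0.2, 0.3, -1.3]
gripper_width: 0.659
```

View pics/wh.png

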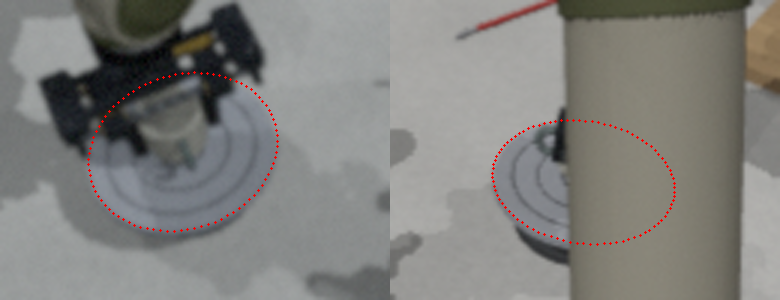

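The projected wheel rim matches the disc in both views, and the cup hangs upright about 10 mm above the middle. Lower it.

```bash
python3 -m jog '{"delta_pos":[[0,0,-0.012],[0,0,-0.024],[0,0,-0.034],[0,0,-0.042],[0,0,-0.048],[0,0,-0.052],[0,0,-0.052]],"twist":[0,0,0,0,0,0,0],"hand":[0.5,0.5,0.5,0.5,0.5,0.5,0.5]}'
python3 -m jog '{"delta_pos":[[0,0,0],[0,0,0],[0,0,0],[0,0,0],[0,0,0],[0,0,0]],"twist":[0,0,0,0,0,0],"hand":[0.3,0.2,0.1,0,0,0]}'
python3 -m jog '{"delta_pos":[[0,0,0.05],[0,0,0.15],[0,0,0.35],[0,0,0.55],[0,0,0.75],[0,0,0.85],[0,0,0.852],[0,0,0.852]],"twist":[0,0,0,0,-0.08,-0.16,-0.24,-0.32],"hand":[0,0,0,0,0,0.2,0.4,0.4]}'
python3 -m jog '{"delta_pos":[[0.1,0.2,0],[0.2,0.5,0],[0.3,0.8,0],[0.35,1,0],[0.35,1,0]],"twist":[-0.055,-0.055,-0.055,-0.055,-0.055],"hand":[0.4,0.4,0.4,0.4,0.4]}'
python3 - <<'E'
from h import *
S=cam("scene"); c=cam("wrist")
print(ctrl.get_state()["ee_pos"],ctrl.get_state()["tool_rot"],"S ctr",proj(S,[[.4797,-.3041,.115]]))
save("scene","s5",(100,150,420,320),2.5)
E
```

```text
clock: 36.55
ee_pos: [0.4801, -0.3041, 0.0897]
tool_rot: [-0.224, 0.975, -0.0, 0.0]
force: [-1.5, 1.3, 3.6]
gripper_width: 0.658
clock: 37.3
ee_pos: [0.4801, -0.3041, 0.0893]
tool_rot: [-0.224, 0.975, -0.0, 0.0]
force: [0.5, -0.2, 0.8]
gripper_width: 1.0
clock: 38.3
ee_pos: [0.48, -0.3041, 0.2608]
tool_rot: [0.096, 0.995, -0.0, 0.0]
force: [-0.1, -0.6, 0.1]
gripper_width: 0.683
clock: 38.92
ee_pos: [0.5504, -0.1017, 0.2605]
tool_rot: [0.146, 0.989, -0.0, 0.0]
force: [0.4, -0.8, -0.7]
gripper_width: 0.603
[ 0.5504283  -0.10172043  0.26053585] [ 1.46418139e-01  9.89222692e-01 -1.97470857e-06  4.40979411e-04] S ctr [[176.43791907 208.20813579]]
```

View pics/s5.png

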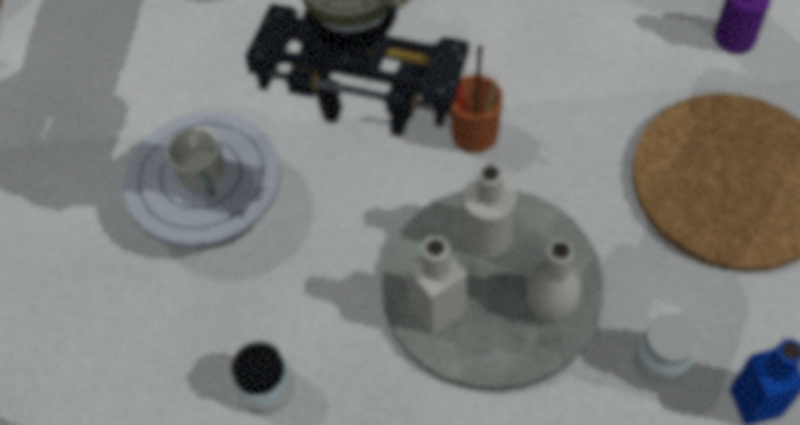

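The cup stands in the middle of the wheel: its rim centre is at crop (195,147), predicted (191,146). The vases on the shelf are upright and the bystanders have not moved. Now the square vase goes back.

```bash
python3 -m jog '{"delta_pos":[[0.2,0.15,0],[0.45,0.32,0],[0.45,0.32,0],[0.45,0.32,0],[0.45,0.32,-0.15],[0.45,0.32,-0.3],[0.45,0.32,-0.45],[0.45,0.32,-0.57],[0.45,0.32,-0.635],[0.45,0.32,-0.635],[0.45,0.32,-0.635]],"twist":[0,0,0,0,0,0,0,0,0,0,0],"hand":[0.4,0.4,0.4,0.4,0.4,0.4,0.4,0.4,0.4,0.4,0.4]}'
python3 -m jog '{"delta_pos":[[0,0,0],[0,0,0],[0,0,0],[0,0,0],[0,0,0],[0,0,0]],"twist":[0,0,0,0,0,0],"hand":[0.5,0.6,0.65,0.75,0.8,0.8]}'
python3 -m jog '{"delta_pos":[[0,0,0.03],[0,0,0.1],[0,0,0.25],[0,0,0.4],[0,0,0.55],[0,0,0.7],[0,0,0.85],[0,0,0.85]],"twist":[0,0,0,0,0,0,0,0],"hand":[0.8,0.8,0.8,0.8,0.8,0.8,0.8,0.8]}'
python3 -m jog '{"delta_pos":[[-0.03,0.1,0],[-0.1,0.25,0],[-0.16,0.4,0],[-0.22,0.55,0],[-0.27,0.68,0],[-0.3,0.765,0]],"twist":[0,0,0,0,0,0],"hand":[0.8,0.8,0.8,0.8,0.8,0.8]}'
python3 -m jog '{"delta_pos":[[-0.06,0.15,0],[-0.12,0.3,0],[-0.18,0.45,0],[-0.24,0.6,0],[-0.3,0.765,0],[-0.3,0.765,0],[-0.3,0.765,0],[-0.3,0.765,0]],"twist":[0,0,0,0,0,0,0,0],"hand":[0.8,0.8,0.8,0.8,0.8,0.8,0.8,0.8]}'
python3 -m jog '{"delta_pos":[[0,0,-0.1],[0,0,-0.25],[0,0,-0.4],[0,0,-0.55],[0,0,-0.68],[0,0,-0.76],[0,0,-0.8],[0,0,-0.82],[0,0,-0.835],[0,0,-0.845],[0,0,-0.85],[0,0,-0.85]],"twist":[0,0,0,0,0,0,0,0,0,0,0,0],"hand":[0.8,0.8,0.8,0.8,0.8,0.8,0.8,0.8,0.8,0.8,0.8,0.8]}'
```

```text
clock: 40.35
ee_pos: [0.6404, -0.0405, 0.1341]
tool_rot: [0.149, 0.989, -0.0, 0.001]
force: [0.2, -0.2, -0.6]
gripper_width: 0.594
clock: 41.1
ee_pos: [0.6401, -0.0401, 0.1328]
tool_rot: [0.148, 0.989, -0.0, 0.0]
force: [-0.7, 0.2, 0.9]
gripper_width: 0.308
clock: 42.1
ee_pos: [0.6405, -0.0401, 0.3054]
tool_rot: [0.148, 0.989, -0.0, 0.003]
force: [0.0, 0.3, -3.0]
gripper_width: 0.309
clock: 42.85
ee_pos: [0.5788, 0.1149, 0.3017]
tool_rot: [0.148, 0.989, -0.0, -0.001]
force: [-0.2, -0.6, -2.6]
gripper_width: 0.309
clock: 43.85
ee_pos: [0.5203, 0.2651, 0.3025]
tool_rot: [0.149, 0.989, -0.0, -0.0]
force: [0.8, -0.1, -1.4]
gripper_width: 0.307
clock: 45.35
ee_pos: [0.5201, 0.2659, 0.1328]
tool_rot: [0.148, 0.989, 0.0, 0.0]
force: [-0.4, 0.1, -2.2]
gripper_width: 0.309
```

```bash
python3 -m jog '{"delta_pos":[[0,0,-0.003],[0,0,-0.003],[0,0,-0.003],[0,0,-0.003],[0,0,-0.003]],"twist":[0,0,0,0,0],"hand":[0.8,0.6,0.5,0.4,0.4]}'
python3 -m jog '{"delta_pos":[[0,0,0.05],[0,0,0.15],[0,0,0.35],[0,0,0.55],[0,0,0.653],[0,0,0.653],[0,0,0.653]],"twist":[0,0,0,0,0,0,0],"hand":[0.4,0.4,0.4,0.4,0.4,0.4,0.4]}'
python3 -m jog '{"delta_pos":[[0.025,-0.2,0],[0.05,-0.4,0],[0.075,-0.615,0]],"twist":[0,0,0],"hand":[0.4,0.4,0.4]}'
python3 -m jog '{"delta_pos":[[0.025,-0.25,0],[0.05,-0.5,0],[0.075,-0.615,0],[0.075,-0.615,0],[0.075,-0.615,-0.15],[0.075,-0.615,-0.3],[0.075,-0.615,-0.45],[0.075,-0.615,-0.58],[0.075,-0.615,-0.65],[0.075,-0.615,-0.68],[0.075,-0.615,-0.68],[0.075,-0.615,-0.68]],"twist":[0,0,0,0,0,0,0,0,0,0,0,0],"hand":[0.4,0.4,0.4,0.4,0.4,0.4,0.4,0.4,0.4,0.4,0.4,0.4]}'
python3 -m jog '{"delta_pos":[[0,0,0],[0,0,0],[0,0,0],[0,0,0],[0,0,0],[0,0,0]],"twist":[0,0,0,0,0,0],"hand":[0.5,0.6,0.65,0.75,0.8,0.8]}'
python3 -m jog '{"delta_pos":[[0,0,0.03],[0,0,0.1],[0,0,0.25],[0,0,0.4],[0,0,0.55],[0,0,0.7],[0,0,0.9],[0,0,0.9]],"twist":[0,0,0,0,0,0,0,0],"hand":[0.8,0.8,0.8,0.8,0.8,0.8,0.8,0.8]}'
```

```text
clock: 45.98
ee_pos: [0.5201, 0.2659, 0.1321]
tool_rot: [0.148, 0.989, -0.0, 0.0]
force: [-0.5, 0.5, -0.1]
gripper_width: 0.601
clock: 46.85
ee_pos: [0.5197, 0.2658, 0.2618]
tool_rot: [0.148, 0.989, -0.0, -0.001]
force: [-0.3, 0.2, -1.0]
gripper_width: 0.602
clock: 47.22
ee_pos: [0.5347, 0.1418, 0.2614]
tool_rot: [0.148, 0.989, -0.0, -0.001]
force: [0.4, -0.2, 0.7]
gripper_width: 0.602
clock: 48.72
ee_pos: [0.5504, 0.0199, 0.1275]
tool_rot: [0.148, 0.989, -0.0, 0.001]
force: [0.6, 0.1, 0.1]
gripper_width: 0.6
clock: 49.48
ee_pos: [0.5501, 0.02, 0.1268]
tool_rot: [0.148, 0.989, 0.0, 0.0]
force: [0.6, 1.8, 1.1]
gripper_width: 0.311
clock: 50.48
ee_pos: [0.5507, 0.0198, 0.3099]
tool_rot: [0.148, 0.989, -0.0, 0.003]
force: [-0.2, -0.1, -4.0]
gripper_width: 0.308
```

```bash
python3 -m jog '{"delta_pos":[[-0.03,0.1,0],[-0.1,0.25,0],[-0.16,0.4,0],[-0.22,0.55,0],[-0.275,0.725,0]],"twist":[0,0,0,0,0],"hand":[0.8,0.8,0.8,0.8,0.8]}'
python3 -m jog '{"delta_pos":[[-0.06,0.15,0],[-0.12,0.3,0],[-0.18,0.45,0],[-0.24,0.6,0],[-0.275,0.725,0],[-0.275,0.725,0],[-0.275,0.725,0],[-0.275,0.725,0]],"twist":[0,0,0,0,0,0,0,0],"hand":[0.8,0.8,0.8,0.8,0.8,0.8,0.8,0.8]}'
python3 -m jog '{"delta_pos":[[0,0,-0.1],[0,0,-0.25],[0,0,-0.4],[0,0,-0.55],[0,0,-0.7],[0,0,-0.8],[0,0,-0.85],[0,0,-0.87],[0,0,-0.885],[0,0,-0.895],[0,0,-0.9],[0,0,-0.9]],"twist":[0,0,0,0,0,0,0,0,0,0,0,0],"hand":[0.8,0.8,0.8,0.8,0.8,0.8,0.8,0.8,0.8,0.8,0.8,0.8]}'
python3 -m jog '{"delta_pos":[[0,0,-0.003],[0,0,-0.003],[0,0,-0.003],[0,0,-0.003],[0,0,-0.003]],"twist":[0,0,0,0,0],"hand":[0.8,0.6,0.5,0.4,0.4]}'
python3 -m jog '{"delta_pos":[[0,0,0.05],[0,0,0.15],[0,0,0.35],[0,0,0.55],[0,0,0.653],[0,0,0.653],[0,0,0.653]],"twist":[0,0,0,0,0,0,0],"hand":[0.4,0.4,0.4,0.4,0.4,0.4,0.4]}'
```

```text
clock: 51.1
ee_pos: [0.4935, 0.1666, 0.3052]
tool_rot: [0.148, 0.989, -0.0, -0.001]
force: [-0.3, -0.1, -2.8]
gripper_width: 0.309
clock: 52.1
ee_pos: [0.4401, 0.3093, 0.3064]
tool_rot: [0.149, 0.989, -0.0, -0.0]
force: [-0.2, -0.7, -3.2]
gripper_width: 0.303
clock: 53.6
ee_pos: [0.4401, 0.3099, 0.1269]
tool_rot: [0.148, 0.989, 0.0, 0.0]
force: [0.1, 0.3, -3.5]
gripper_width: 0.306
clock: 54.22
ee_pos: [0.4401, 0.3099, 0.1261]
tool_rot: [0.148, 0.989, 0.0, 0.0]
force: [0.1, 0.3, 0.3]
gripper_width: 0.6
clock: 55.1
ee_pos: [0.4397, 0.3097, 0.2558]
tool_rot: [0.148, 0.989, -0.0, -0.001]
force: [-0.4, -0.9, -0.6]
gripper_width: 0.6
```

```bash
python3 -m jog '{"delta_pos":[[0.12,-0.14,0],[0.25,-0.28,0],[0.37,-0.42,0],[0.5,-0.5625,0]],"twist":[0,0,0,0],"hand":[0.4,0.4,0.4,0.4]}'
python3 -m jog '{"delta_pos":[[0.2,-0.2,0],[0.4,-0.4,0],[0.5,-0.5625,0],[0.5,-0.5625,0],[0.5,-0.5625,-0.15],[0.5,-0.5625,-0.3],[0.5,-0.5625,-0.45],[0.5,-0.5625,-0.58],[0.5,-0.5625,-0.65],[0.5,-0.5625,-0.685],[0.5,-0.5625,-0.685],[0.5,-0.5625,-0.685]],"twist":[0,0,0,0,0,0,0,0,0,0,0,0],"hand":[0.4,0.4,0.4,0.4,0.4,0.4,0.4,0.4,0.4,0.4,0.4,0.4]}'
python3 -m jog '{"delta_pos":[[0,0,0],[0,0,0],[0,0,0],[0,0,0],[0,0,0],[0,0,0]],"twist":[0,0,0,0,0,0],"hand":[0.5,0.6,0.65,0.75,0.8,0.8]}'
python3 -m jog '{"delta_pos":[[0,0,0.03],[0,0,0.1],[0,0,0.25],[0,0,0.4],[0,0,0.55],[0,0,0.7],[0,0,0.9],[0,0,0.9]],"twist":[0,0,0,0,0,0,0,0],"hand":[0.8,0.8,0.8,0.8,0.8,0.8,0.8,0.8]}'
python3 -m jog '{"delta_pos":[[-0.05,0.1,0],[-0.14,0.25,0],[-0.22,0.4,0],[-0.3,0.55,0],[-0.38,0.68,0],[-0.4325,0.7775,0]],"twist":[0,0,0,0,0,0],"hand":[0.8,0.8,0.8,0.8,0.8,0.8]}'
python3 -m jog '{"delta_pos":[[-0.08,0.15,0],[-0.17,0.3,0],[-0.25,0.45,0],[-0.33,0.6,0],[-0.4325,0.7775,0],[-0.4325,0.7775,0],[-0.4325,0.7775,0],[-0.4325,0.7775,0]],"twist":[0,0,0,0,0,0,0,0],"hand":[0.8,0.8,0.8,0.8,0.8,0.8,0.8,0.8]}'
```

```text
clock: 55.6
ee_pos: [0.5404, 0.1964, 0.2554]
tool_rot: [0.148, 0.989, -0.0, -0.001]
force: [0.1, 0.0, 1.3]
gripper_width: 0.602
clock: 57.1
ee_pos: [0.6404, 0.0849, 0.1206]
tool_rot: [0.148, 0.989, 0.0, 0.001]
force: [0.5, 1.6, 0.5]
gripper_width: 0.595
clock: 57.85
ee_pos: [0.6401, 0.0849, 0.1198]
tool_rot: [0.148, 0.989, 0.0, 0.0]
force: [-0.1, 0.5, 0.8]
gripper_width: 0.306
clock: 58.85
ee_pos: [0.6407, 0.0849, 0.3034]
tool_rot: [0.148, 0.989, 0.0, 0.003]
force: [0.7, 0.2, -3.9]
gripper_width: 0.309
clock: 59.6
ee_pos: [0.5519, 0.2422, 0.2985]
tool_rot: [0.148, 0.989, -0.0, -0.001]
force: [0.2, 0.1, -2.4]
gripper_width: 0.314
clock: 60.6
ee_pos: [0.4674, 0.3952, 0.2994]
tool_rot: [0.149, 0.989, -0.0, -0.0]
force: [-0.2, 0.1, -3.1]
gripper_width: 0.305
```

```bash
python3 -m jog '{"delta_pos":[[0,0,-0.1],[0,0,-0.25],[0,0,-0.4],[0,0,-0.55],[0,0,-0.7],[0,0,-0.8],[0,0,-0.85],[0,0,-0.87],[0,0,-0.885],[0,0,-0.895],[0,0,-0.9],[0,0,-0.9]],"twist":[0,0,0,0,0,0,0,0,0,0,0,0],"hand":[0.8,0.8,0.8,0.8,0.8,0.8,0.8,0.8,0.8,0.8,0.8,0.8]}'
python3 -m jog '{"delta_pos":[[0,0,-0.003],[0,0,-0.003],[0,0,-0.003],[0,0,-0.003],[0,0,-0.003]],"twist":[0,0,0,0,0],"hand":[0.8,0.6,0.5,0.4,0.4]}'
python3 -m jog '{"delta_pos":[[0,0,0.05],[0,0,0.15],[0,0,0.35],[0,0,0.55],[0,0,0.7],[0,0,0.7],[-0.2,0.05,0.7],[-0.5,0.15,0.7],[-0.8,0.25,0.7],[-1,0.3,0.7],[-1,0.3,0.7],[-1,0.3,0.7]],"twist":[0,0,0,0,0,0,0,0,0,0,0,0],"hand":[0.4,0.4,0.4,0.4,0.4,0.4,0.4,0.4,0.4,0.4,0.4,0.4]}'
python3 -m jog '{"delta_pos":[[-0.2,0.1,0],[-0.4,0.2,0],[-0.57,0.23,0],[-0.57,0.23,0],[-0.57,0.23,0],[-0.57,0.23,0],[-0.57,0.23,0]],"twist":[0,0,0,0,0,0,0],"hand":[0,0,0,0,0,0,0]}'
python3 - <<'E'
from h import *
save("scene","s9");save("side","s9d")
crop=lambda f,x0,y0,x1,y1:cv2.resize(cv2.imread(f)[y0:y1,x0:x1],(390,int(390*(y1-y0)/(x1-x0))),interpolation=cv2.INTER_CUBIC)
r1=np.hstack([crop("pics/raw_scene0.png",345,175,445,255),crop("pics/raw_scene9.png" if 0 else "pics/raw_s9.png",345,175,445,255)])
r2=np.hstack([crop("pics/raw_side0.png",130,270,260,360),crop("pics/raw_s9d.png",130,270,260,360)])
cv2.imwrite("pics/f.png",np.vstack([r1,r2]))
# mouth shift by template match
for a,b,pts in (("scene0","s9",((397,182),(388,204),(429,190))),("side0","s9d",((205,293),(192,254),(165,319)))):
  A=cv2.imread(f"pics/raw_{a}.png",0);B=cv2.imread(f"pics/raw_{b}.png",0)
  for x,y in pts:
    T=A[y-9:y+10,x-9:x+10]; T=cv2.resize(T,None,fx=4,fy=4,interpolation=cv2.INTER_CUBIC); W=cv2.resize(B[y-15:y+16,x-15:x+16],None,fx=4,fy=4,interpolation=cv2.INTER_CUBIC)
    m=cv2.minMaxLoc(cv2.matchTemplate(W,T,cv2.TM_CCOEFF_NORMED)); print(b,(x,y),"shift px",(m[3][0]-24)/4,(m[3][1]-24)/4,round(m[1],3))
E
```

```text
clock: 62.1
ee_pos: [0.4671, 0.396, 0.1199]
tool_rot: [0.148, 0.989, 0.0, 0.0]
force: [0.0, -0.2, -3.8]
gripper_width: 0.31
clock: 62.72
ee_pos: [0.4671, 0.3959, 0.1192]
tool_rot: [0.148, 0.989, 0.0, 0.0]
force: [0.1, -0.8, -0.3]
gripper_width: 0.596
clock: 64.22
ee_pos: [0.2676, 0.4556, 0.2585]
tool_rot: [0.148, 0.989, -0.0, -0.0]
force: [0.3, 0.3, 0.4]
gripper_width: 0.602
clock: 65.1
ee_pos: [0.1539, 0.5017, 0.259]
tool_rot: [0.149, 0.989, -0.0, 0.0]
force: [0.3, 0.6, -0.5]
gripper_width: 1.002
s9 (397, 182) shift px -0.25 0.0 0.997
s9 (388, 204) shift px -0.25 0.0 0.928
s9 (429, 190) shift px 0.0 0.0 0.998
s9d (205, 293) shift px 0.25 0.0 0.978
s9d (192, 254) shift px 0.0 0.0 0.998
s9d (165, 319) shift px -0.25 0.0 0.902
```

View pics/f.png

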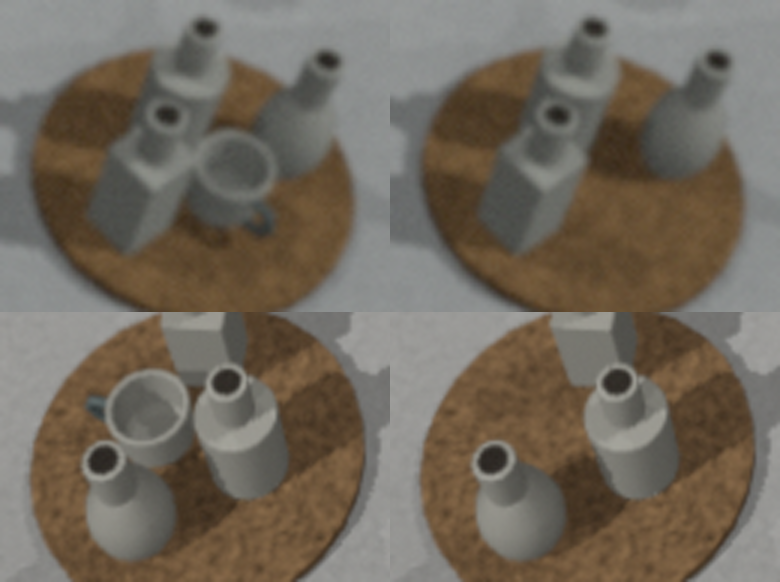

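View pics/s9.png

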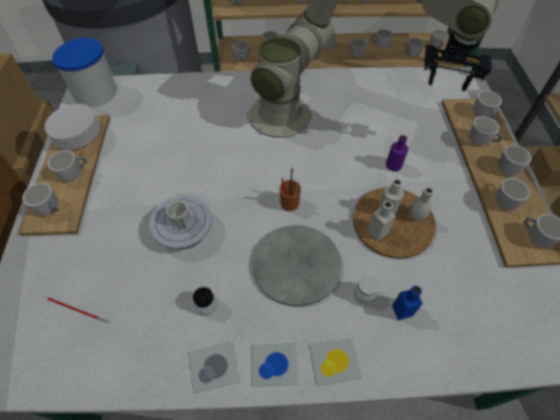

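The before/after crops match for all three vases (shift at most 0.25 px). The cup stands on the wheel at (177,213), the shelf is empty, and jars, pot and look-alikes are where they were.

```bash
python3 -c "
from bench import ctrl
ctrl.hand_in()"
```

```text
the job is handed in; nothing more can be done
```

The job is done and handed in at about 65 s of the 144 s allowed. I moved the straight, square and round vases by their necks to the kiln shelf. Then I set the cup on the middle of the banding wheel and put each vase back on its own spot.

- **Vases:** all three stand upright. Their mouths are within 0.25 px (about 0.5 mm) of the starting pictures in both fixed cameras. Two of the picture matches scored lower, 0.90 and 0.93, because the cup that stood behind those necks is gone.
- **Cup:** it stands upright on the wheel, its rim centre within about 2 px (4 mm) of the predicted centre in a blurred view. The tool was within 1 mm of the measured wheel centre when it let go.
- **Forces:** the readings I saw stayed at 4 N or less per axis, taken at the end of each move, including each set-down.
- **Bystanders:** by eye, the jars, the brush pot and the purple and blue look-alikes have not moved.

No check failed.

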